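Burnish the wavy edge of a bent bar in a floating fixture

TASK

Pick up the burnisher by its wooden handle, set its steel roller against the robot's side of the bent bar at the bar's left end as the robot sees it (left of the left dark band), and push the sprung bar straight back until its springs are in by 50 mm (10 N). Keeping the springs in by between 43 and 57 mm all the way while the slide creeps away under the push, run the roller along the bar, through its hollow and over its hump, until it is past the right dark band, before the slide reaches its far end; only then draw off and stand the burnisher upright on the bench again. Touch the bar with the roller only, and leave the other things on the bench alone.

Things in the scene. Friction and masses are not known exactly. Their poses are not given: they have to be found in the camera images.
- burnisher: Burnishing tool standing upright: steel roller (does not spin) of radius 22 mm and height 32 mm below, square wooden handle 26 x 26 mm above it, from 32 to 98 mm height. 0.35 kg nominal. Origin: centre of the underside; z up along the handle; x and y square to the handle's flat sides. It stands free on the bench (z = 0), left or right of the fixture.
- roller (a point): Centre of the burnisher's roller, 16 mm above its underside, on its axis.
- rib_chord (a point): Frame of the bent bar, moving with it: halfway on the straight line between the bar's ends. x: the level direction in which the bar is pushed back (roughly away from the robot); y along the bar to its left; z up. The bar is round steel, 16 mm diameter, bent in the level plane z = 0 of this frame, 62 mm above the bench at rest, up to 13 mm higher when the slide is far back.
- rib_left (a point): Left (+y) end of the bent bar, on its centreline, 135 mm from rib_chord. x in mm of the bar's centreline in the rib_chord frame, at y in mm (negative x = towards the robot): 135:0.0, 105:0.0, 90:0.0, 75:0.9, 60:3.0, 45:4.7, 30:4.0, 15:0.1, 0:-6.0, -15:-11.5, -30:-13.8, -45:-12.0, -60:-7.6, -75:-3.2, -90:-0.6, -105:0.0, -135:0.0. A hollow on the left, a hump on the right.
- rib_right (a point): Right (-y) end of the bent bar, on its centreline, 135 mm from rib_chord. Narrow dark bands on the bar at y = +90 and -90 mm mark the stretch to burnish. Behind the bar, 44 mm back, is an aluminium crosspiece, joined by stubs at y = +-120 mm. The bar's front is free; parts of the fixture under the roller's path stay lower than 42 mm.
- rib (a joint): How far the sprung bar is pushed back relative to the slide, in m: 0 = springs out (rest), 0.08 = on the stop. Spring stiffness 200 N/m without preload, so 10 N of steady push is 0.05; lightly damped (12 N s/m). The bar with crosspiece weighs 0.8 kg. Seen as the shortening of the two bright rods between crosspiece and dark spring cans (80 mm shows at rest).
- slide (a joint): Travel in m of the slide (13 kg nominal, varies) that carries spring cans and bar, along the bar frame's x and 4.5 degrees uphill: 0 = near stop (start), 0.165 = far stop. A gas strut balances most of its weight. A strong oil damper (500 N s/m) lets it creep away at 5 to 20 mm/s while the bar is pushed at 10 N: the springs ease off if the roller stands still. Let go, it creeps home.
- fixture: Green base of the fixture, fixed to the bench, 330 x 250 mm, origin on the bench below rib_chord at rest; its x axis points along the slide, away from the robot. The rails are behind the bar.
- oil_tin: Bystander: grey tin, radius 30 mm, 100 mm tall, on the other side of the fixture from the burnisher. Origin under its centre.
- bearing: Bystander: steel bearing ring, radius 35 mm, 16 mm high, origin under its centre.
- gear_blank: Bystander: dark gear blank, radius 40 mm, 30 mm high, origin under its centre.
Things that resemble listed ones, but are neither listed nor needed, are in the scene too. What is meant by the burnisher is not purple or turquoise, and is the smaller of those in its own colour.

How it is judged:
By the outcome, as a careful person would: the job done as asked, in the order asked, and still so for the second after the job is handed in, with the robot touching nothing.
It also fails if it takes over 62 s, if anything falls off the work surface, if the arm or the gripper's body presses on something with over 40 N, if the wrist force passes 120 N, or if a joint passes its speed limit or range.

ROBOT

A 7-joint arm with a two-finger parallel gripper is mounted at the origin on the work surface. World frame = base frame: x ahead of the robot, y to its left, z up, the work surface at z = 0. Lengths are in m, angles in rad, forces in N, time in s.
With the tool pointing down it reaches from about 0.425 to 0.95 m from the base axis. Payload 4.7 kg.
Tool frame: the origin (TCP) lies midway between the tips of the shut fingers; the grasp point (between the pads) lies 19 mm behind it; z points along the fingers, y is the line along which they close (so a half turn about z gives the same grasp; the last joint's range is limited). The gripper opens to 87 mm and grips with 3 to 60 N. Pads are 19 mm wide; open, the fingers measure 117 mm over their backs; the gripper's body (75 mm by 190 mm) begins 51 mm behind the grasp point.
Start: joints at [-1.299, 0.469, -0.049, 1.532, 0.024, 1.141, -0.082], TCP at [0.2, 0.645, 0.184] pointing down, gripper open.
Joint ranges: [-2.59, 2.59], [-0.33, 1.99], [-1.39, 1.29], [0.1, 2.45], [-1.04, 4.18], [0.21, 1.99], [-2.66, 2.66]. Speed limits (rad/s): [2.57, 2.57, 3.14, 3.14, 3.14, 3.14, 3.14].

INTERFACE

Orientations are given as a 3x3 rotation matrix whose columns are the frame's x, y, z axes.
In Python, from plant import env, viewer gives the robot as it stands. The module is installed in compiled form; this text tells all that it offers.
- The arm moves only by the shell command python3 -m pendant 'ROWS' [FORCE]. ROWS is JSON, a list that holds one entry, the list of rows, each a list of 7 numbers: the shift along the tool's x, y, z in m, then the turn, a rotation vector about the tool's x, y, z in degrees, then the opening, from -1 (shut) to 1 (fully open). In form: [[[tx, ty, tz, rx, ry, rz, claw], ...]]. A call has 1 to 20 rows; each row is the pose to reach, as a shift and turn from the pose commanded when the call began, along the tool's axes at that moment; what a row does not reach only later rows make up. A row lasts 1/10 s, in which the tool goes at most 50 mm and 8.59 degrees, less where a joint would pass 70% of its speed; a pose out of reach is approached as far as the arm can. A call with a gripper value outside its range is refused whole. The fingers move at their own pace and stop on an object; FORCE is the grip in N (left out, the last holds). Time passes only in rows, so rows that repeat a pose let the fingers close. It gives the time, the measured TCP pose, the force, the opening and the grip force at its end, in the units of the state.
- env.state(): the state, without advancing time (a new reading comes with each control period).
- viewer.snapshot(name): name is "side" or "top"; returns the picture (400x640x3 uint8, red, green, blue); there is no depth.
- viewer.camera_info(name): a dict with "vfov" (degrees; the focal length in pixels is half the picture's height over the tangent of half this angle, whatever the lens; pixels are square), "cx", "cy" (the principal point, pixels), "k1" (the pictures are not rectified: a ray, as slopes to the right and down, at radius r is drawn at 1 + k1 r^2 times it, then the intrinsics apply), "pose" (4x4, takes a point from camera to world coordinates). Camera axes: x right, y down, z forward; pixel columns grow to the right and rows downward; lengths in m; the calibration is good to about 2 mm. A picture is of the moment at which its call begins. camera_info takes no time and is no camera call.
- env.close_job(): hands the job in; it is judged then, once.
The state is a dict: "clock": time; "joint_pos": joint angles; "dq": joint speeds; "joint_efforts": joint torques, N m; "eef_pos": TCP position; "tcp_rot": TCP orientation; "wrist_force": force on the tool from outside, world axes, zero at the start; "moment": the same for the moment, N m; "width": opening from 0.0 (shut) to 1.0 (fully open); "grip_force": force on a finger pad.
Only numpy, scipy, OpenCV 4.12 (cv2) and the standard library are available. Lean on these libraries where they do the work, as an engineer would, in place of code of your own. Each camera call takes 0.05 s, during which the arm holds its last target. There are 200 camera calls.

## Working session

There is one attempt and no reset: what is moved stays moved. The work goes in short steps, Python scripts to look and compute and a shell command to move; the robot and the scene stay as the last step left them, time stands still between calls to the robot, and variables do not carry over. Pictures are saved under pics/ and viewed, at most 10 in all, crops included, and the job is handed in when it is done.

```bash
mkdir -p pics
python3 - <<'E'
from plant import env, viewer
import cv2
for n in("side","top"):
    cv2.imwrite(f"pics/{n}0.png",viewer.snapshot(n)[:,:,::-1]); print(n,viewer.camera_info(n))
s=env.state(); print(s)
E
```

```text
side {'vfov': 57.333801128096496, 'cx': 325.1408122452134, 'cy': 200.11522025814008, 'k1': -0.007596843622021772, 'pose': array([[-0.77736026, -0.38488073,  0.49757196,  0.07104619],
       [-0.62888267,  0.49403772, -0.60036099,  0.49313626],
       [-0.01475195, -0.77961116, -0.62609011,  0.59307973],
       [ 0.        ,  0.        ,  0.        ,  1.        ]])}
top {'vfov': 52.576883224343305, 'cx': 316.34198598818165, 'cy': 204.0796757750546, 'k1': 0.017657846554088922, 'pose': array([[-0.03205157, -0.97544539,  0.21789674,  0.29795765],
       [-0.99948419,  0.03171913, -0.00502421, -0.02083915],
       [-0.00201065, -0.21794538, -0.9759589 ,  1.04581255],
       [ 0.        ,  0.        ,  0.        ,  1.        ]])}
{'clock': 0.1, 'joint_pos': array([-1.2988536 ,  0.46934668, -0.04860698,  1.53356528,  0.02413262,
        1.14098956, -0.08230468]), 'dq': array([-0.0019731 , -0.00227018, -0.00062807, -0.00203451,  0.00109367,
        0.00026712,  0.00039364]), 'joint_efforts': array([ 6.15506560e-04, -5.09170568e+01, -8.12369795e-02, -2.36828613e+01,
       -6.14703214e-02,  3.45526950e-02,  5.89087699e-05]), 'eef_pos': array([0.19983401, 0.6441149 , 0.18301787]), 'tcp_rot': array([[-9.55101494e-01,  2.96278504e-01, -4.29944345e-04],
       [ 2.96278804e-01,  9.55100042e-01, -1.66751929e-03],
       [-8.34102575e-05, -1.72003356e-03, -9.99998517e-01]]), 'wrist_force': array([-0.52171306,  0.08909205,  0.66131572]), 'moment': array([ 0.00954351, -0.00085505,  0.00451042]), 'grip_force': 0.0, 'width': 0.9989786322411394}
```

View pics/side0.png

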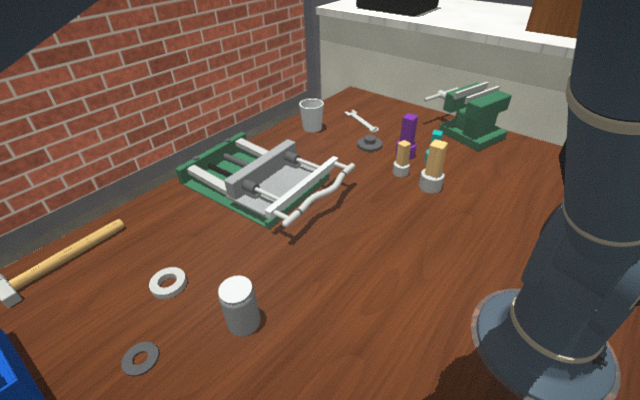

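View pics/top0.png

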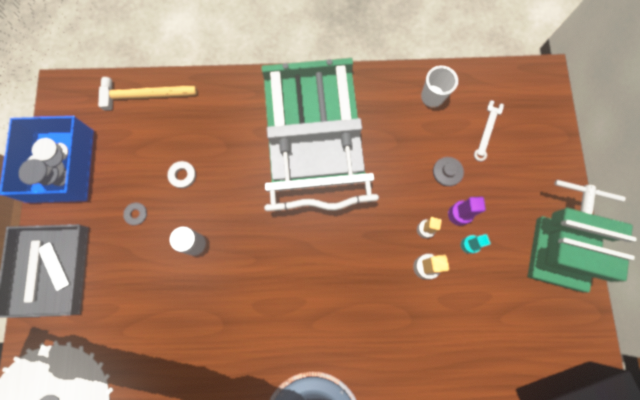

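The side view shows the fixture near (265,185), the small wooden burnisher at (402,158), the large wooden one at (433,165), the purple at (408,137), and the turquoise at (434,145). In the top view the candidates are: small wooden (429,228), large wooden (428,266), purple (465,211), turquoise (475,243). By the description I choose the small wooden one, and will check it in a close crop.

Run:
```python
import cv2,numpy as np
t=cv2.imread("pics/top0.png");s=cv2.imread("pics/side0.png")
a=cv2.resize(t[165:290,250:400],None,fx=5,fy=5,interpolation=cv2.INTER_CUBIC)[:600]
b=cv2.resize(t[190:290,400:500],None,fx=6,fy=6,interpolation=cv2.INTER_CUBIC)
cv2.imwrite("pics/bar.png",cv2.resize(t[160:220,255:389],None,fx=5.9,fy=5.9,interpolation=cv2.INTER_CUBIC))
c=cv2.resize(s[105:205,380:460],None,fx=5,fy=5,interpolation=cv2.INTER_CUBIC)
b2=cv2.resize(t[200:300,410:490],None,fx=5,fy=5,interpolation=cv2.INTER_CUBIC)
cv2.imwrite("pics/burn.png",np.hstack([b2,c]))
cv2.imwrite("pics/sbar.png",cv2.resize(s[150:235,240:360],None,fx=6.5,fy=6.5,interpolation=cv2.INTER_CUBIC))
```

```text
(no output)
```

View pics/burn.png

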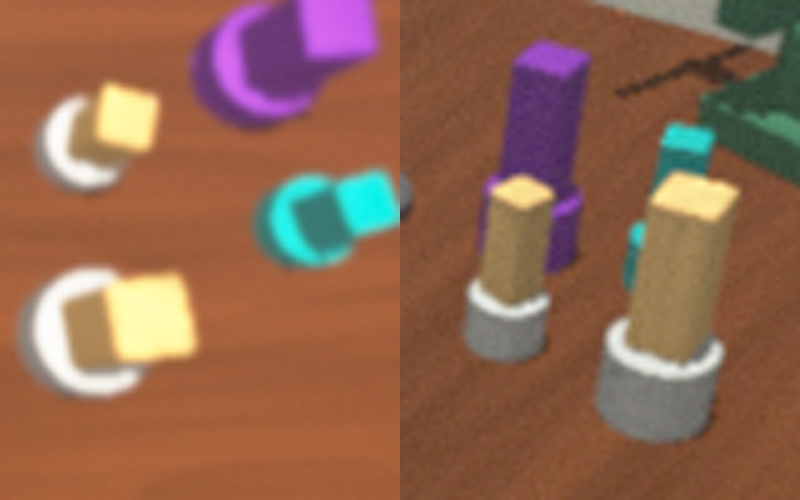

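View pics/bar.png

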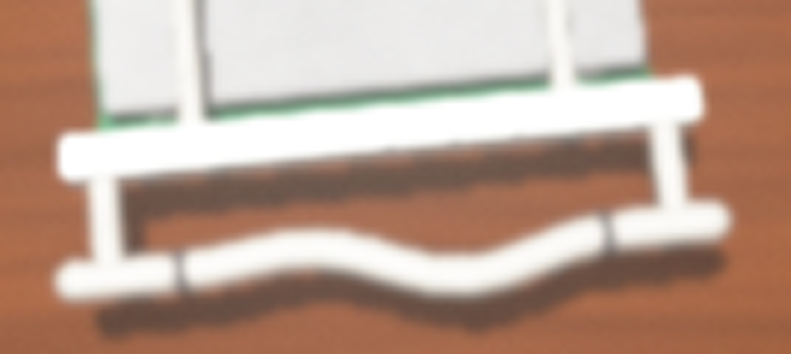

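View pics/sbar.png

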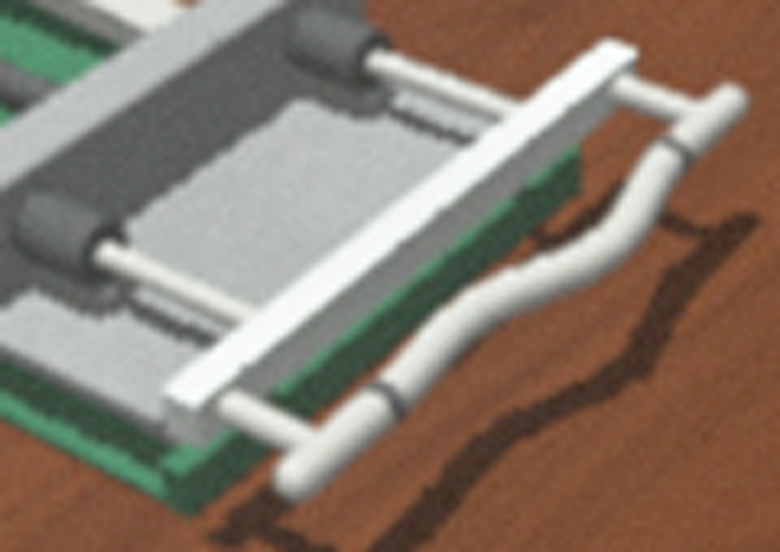

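The crops show the small wooden burnisher with its roller, distinct from the large one (handle top centre at top-picture px (435.6,223), side px (404,143)). The bar's bands are at crop (181,271) and (608,231) in the top view, and (388,401) and (679,150) in the side view. The hollow is on the left and the hump on the right.

```bash
cat > h.py <<'E'
import numpy as np
from plant import env, viewer
import cv2
def ray(n,u,v):
    c=viewer.camera_info(n);f=200/np.tan(np.radians(c["vfov"]/2))
    d=np.array([(u-c["cx"])/f,(v-c["cy"])/f]);s=d.copy()
    for _ in range(20): s=d/(1+c["k1"]*(s@s))
    P=c["pose"]; return P[:3,3],P[:3,:3]@np.array([*s,1])
def onz(n,u,v,z):
    o,d=ray(n,u,v); return o+d*(z-o[2])/d[2]
def tri(a,b):
    (o1,d1),(o2,d2)=ray("top",*a),ray("side",*b)
    k=np.linalg.lstsq(np.c_[d1,-d2],o2-o1,rcond=None)[0]
    p,q=o1+k[0]*d1,o2+k[1]*d2; return (p+q)/2,np.linalg.norm(p-q)
def cr(u,v,s,x,y): return (u+.5)/s-.5+x,(v+.5)/s-.5+y
E
python3 - <<'E'
from h import *
np.set_printoptions(precision=4,suppress=True)
T=lambda u,v:cr(u,v,5.9,255,160); S=lambda u,v:cr(u,v,6.5,240,150)
L,R=tri(T(181,271),S(388,401)),tri(T(608,231),S(679,150)); print("bands",L,R)
for n,a,b in(("top",T(181,271),T(608,231)),("side",S(388,401),S(679,150))):
    l,r=onz(n,*a,.062),onz(n,*b,.062); d=l-r
    print(n,l,r,(l+r)/2,np.linalg.norm(d),np.degrees(np.arctan2(-d[0],d[1])))
for u,v in((66,281),(720,219),(120,160-5+0)): print("ends",onz("top",*T(u,v),.062))
for u,v in((68,155),(695,97)): print("cross",onz("top",*T(u,v),.068))
B=lambda u,v:cr(u,v,5,410,200); C=lambda u,v:cr(u-400,v,5,380,105)
print("handle",tri(B(128,117),C(521,190)),onz("top",*B(128,117),.098),onz("side",*C(521,190),.098))
q=[onz("top",*B(*p),.098) for p in((106,83),(159,93),(151,152),(96,141))]
for i in range(4):
    e=q[(i+1)%4]-q[i]; print(np.linalg.norm(e),np.degrees(np.arctan2(e[1],e[0]))%90)
q=[onz("side",*C(*p),.098) for p in((488,190),(520,175),(553,190),(524,207))]
for i in range(4):
    e=q[(i+1)%4]-q[i]; print(np.linalg.norm(e),np.degrees(np.arctan2(e[1],e[0]))%90)
print("roller",onz("top",*B(88,142),.032))
t=cv2.cvtColor
print("tcp ang",np.degrees(np.arctan2(*env.state()["tcp_rot"][1::-1,1])))
E
```

```text
bands (array([0.5153, 0.0507, 0.0617]), np.float64(0.0027788585937487432)) (array([ 0.5258, -0.1301,  0.0639]), np.float64(0.0038408431685971692))
top [0.5165 0.0515 0.062 ] [ 0.5279 -0.1294  0.062 ] [ 0.5222 -0.0389  0.062 ] 0.1812207690841987 3.6243509405372683
side [0.5137 0.0505 0.062 ] [ 0.5255 -0.1329  0.062 ] [ 0.5196 -0.0412  0.062 ] 0.18373880657175223 3.670106174765439
ends [0.5137 0.1    0.062 ]
ends [ 0.5316 -0.177   0.062 ]
ends [0.5679 0.0767 0.062 ]
cross [0.567  0.0981 0.068 ]
cross [ 0.5839 -0.1689  0.068 ]
handle (array([ 0.4551, -0.3065,  0.0951]), np.float64(0.000295190871727294)) [ 0.4545 -0.3057  0.098 ] [ 0.453  -0.3017  0.098 ]
0.025251836973183346 77.12363593830446
0.028868008683844024 76.82351161879097
0.026078485809369088 76.56734433305287
0.028631079289373088 75.16884156140388
0.02516526726712417 77.4140334008624
0.022200082882898986 80.96701434452766
0.02529071681786207 82.26530058243874
0.02433320972586197 80.57301814955014
roller [ 0.4533 -0.3041  0.032 ]
tcp ang 72.76575580578206
```

Run:
```python
from h import *
np.set_printoptions(precision=4,suppress=True)
B=lambda u,v:cr(u,v,5,410,200); C=lambda u,v:cr(u-400,v,5,380,105)
print("large",tri(B(152,317),C(694,196)))
print("purple",tri(B(338,22),C(552,59)))
print("turq",tri(B(370,200),C(688,136)))
for n,p in(("large roller",(92,330)),("purp",(255,65)),("turq",(307,220))): print(n,onz("top",*B(*p),.045))
# fixture heights: crosspiece left end top corner
T=lambda u,v:cr(u,v,5.9,255,160); S=lambda u,v:cr(u,v,6.5,240,150)
print("crosspiece near-left end", tri(T(62,180),S(208,404)), "far right",tri(T(700,78),S(613,40)))
print("slide post",tri((269,129),(228,184)), tri((360,122),(293,144)))
print(onz("top",188,240,.1))
```

```text
large (array([ 0.3582, -0.2982,  0.1294]), np.float64(0.000366410534515428))
purple (array([ 0.4916, -0.3989,  0.1251]), np.float64(3.985173249527936e-05))
turq (array([ 0.4115, -0.4161,  0.0951]), np.float64(0.0008760527918530234))
large roller [ 0.3585 -0.2938  0.045 ]
purp [ 0.4877 -0.3877  0.045 ]
turq [ 0.409  -0.4046  0.045 ]
crosspiece near-left end (array([0.5532, 0.099 , 0.0731]), np.float64(0.0036774800668563667)) far right (array([ 0.5907, -0.1721,  0.0689]), np.float64(0.00288943922481201))
slide post (array([0.7163, 0.0883, 0.0691]), np.float64(0.004349648897636358)) (array([ 0.7243, -0.1485,  0.07  ]), np.float64(0.011091169792521406))
[0.4327 0.2778 0.1   ]
```

```bash
cat >> h.py <<'E'
TH=np.radians(3.7)   # bar frame yaw
def go(p,yaw=None):
    "tool-frame shift (m) and rz (deg) to reach world p, finger axis (tool y) at yaw deg"
    s=env.state();R=s["tcp_rot"];d=R.T@(np.array(p)-s["eef_pos"])
    from scipy.spatial.transform import Rotation as Ro
    r=np.zeros(3)
    if yaw is not None:
        a=np.radians(yaw);y=np.array([np.cos(a),np.sin(a),0]);z=np.array([0,0,-1.])
        r=Ro.from_matrix(R.T@np.c_[np.cross(y,z),y,z]).as_rotvec(degrees=True)
    print("shift",np.round(d,4),"turn",np.round(r,2))
E
python3 -c "
from h import *
go([.48,.15,.22],75); go([.454,-.304,.2],75)"
```

```text
shift [-0.414  -0.389  -0.0363] turn [-0.1   0.   -2.23]
shift [-0.5237 -0.8303 -0.0155] turn [-0.1   0.   -2.23]
```

```bash
python3 -m pendant '[[[-0.414,-0.389,-0.036,0,0,-2.2,0.3],[-0.414,-0.389,-0.036,0,0,-2.2,0.3],[-0.414,-0.389,-0.036,0,0,-2.2,0.3],[-0.414,-0.389,-0.036,0,0,-2.2,0.3],[-0.414,-0.389,-0.036,0,0,-2.2,0.3],[-0.414,-0.389,-0.036,0,0,-2.2,0.3],[-0.414,-0.389,-0.036,0,0,-2.2,0.3],[-0.414,-0.389,-0.036,0,0,-2.2,0.3],[-0.414,-0.389,-0.036,0,0,-2.2,0.3],[-0.414,-0.389,-0.036,0,0,-2.2,0.3],[-0.414,-0.389,-0.036,0,0,-2.2,0.3],[-0.414,-0.389,-0.036,0,0,-2.2,0.3],[-0.524,-0.83,-0.016,0,0,-2.2,0.3],[-0.524,-0.83,-0.016,0,0,-2.2,0.3],[-0.524,-0.83,-0.016,0,0,-2.2,0.3],[-0.524,-0.83,-0.016,0,0,-2.2,0.3],[-0.524,-0.83,-0.016,0,0,-2.2,0.3],[-0.524,-0.83,-0.016,0,0,-2.2,0.3],[-0.524,-0.83,-0.016,0,0,-2.2,0.3],[-0.524,-0.83,-0.016,0,0,-2.2,0.3]]]' 60; python3 -c "
from h import *
go([.454,-.304,.2],76)"
```

```text
clock: 2.1
eef_pos: [0.457, -0.2501, 0.2022]
tcp_rot: [[-0.966, 0.259, 0.0], [0.259, 0.966, 0.0], [-0.0, 0.0, -1.0]]
wrist_force: [0.0, 0.3, 0.1]
width: 0.653
grip_force: 0.0
shift [-0.0111 -0.0528  0.0021] turn [ 0.03  0.   -1.02]
```

```bash
python3 -m pendant '[[[-0.011,-0.053,0.002,0,0,-1,0.3],[-0.011,-0.053,0.002,0,0,-1,0.3],[-0.011,-0.053,0.002,0,0,-1,0.3],[-0.011,-0.053,0.05,0,0,-1,0.3],[-0.011,-0.053,0.09,0,0,-1,0.3],[-0.011,-0.053,0.12,0,0,-1,0.3],[-0.011,-0.053,0.14,0,0,-1,0.3],[-0.011,-0.053,0.14,0,0,-1,0.3],[-0.011,-0.053,0.14,0,0,-1,0.3]]]'; python3 -c "
from h import *
cv2.imwrite('pics/g.png',cv2.resize(viewer.snapshot('side')[60:210,340:500,::-1],None,fx=4,fy=4))
go([.454,-.304,.062],76)"
```

```text
clock: 3.0
eef_pos: [0.4552, -0.301, 0.0626]
tcp_rot: [[-0.971, 0.24, 0.0], [0.24, 0.971, 0.001], [0.0, 0.001, -1.0]]
wrist_force: [0.7, -0.6, 0.4]
width: 0.652
grip_force: 0.0
shift [ 0.0011 -0.0025  0.0013] turn [0.02 0.1  0.06]
```

View pics/g.png

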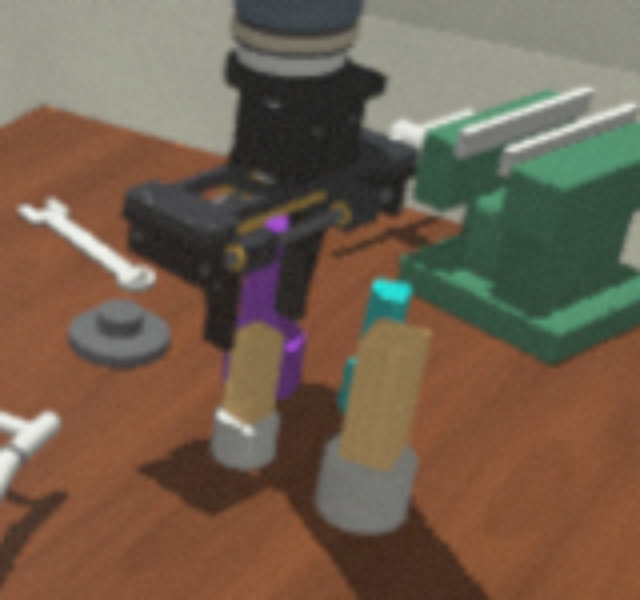

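```bash
cat >> h.py <<'E'
def proj(n,p):
    c=viewer.camera_info(n);f=200/np.tan(np.radians(c["vfov"]/2));P=c["pose"]
    q=P[:3,:3].T@(np.array(p)-P[:3,3]);s=q[:2]/q[2];s=s*(1+c["k1"]*(s@s));return s*f+[c["cx"],c["cy"]]
E
python3 - <<'E'
from h import *
s=env.state();R=s["tcp_rot"];p=s["eef_pos"];print(p,s["wrist_force"],s["width"])
for k in(-1,0,1):
    for h in (0,.07):
        u=proj("side",p+R[:,1]*k*.036-R[:,2]*h);print(k,h,(u-[340,60])*4)
cv2.imwrite('pics/g2.png',np.hstack([cv2.resize(viewer.snapshot('side')[60:210,340:500,::-1],None,fx=2.5,fy=2.5),cv2.resize(viewer.snapshot('top')[150:300,370:530,::-1],None,fx=2.5,fy=2.5)]))
E
```

```text
[ 0.45566815 -0.3017901   0.06335233] [-0.11791442  0.00274285 -0.04474213] 0.6505878705506233
-1 0 [282.0323915  356.70055818]
-1 0.07 [295.94198759 265.62456877]
0 0 [245.77583215 373.63151542]
0 0.07 [258.27759186 281.72754124]
1 0 [208.27904481 391.14216197]
1 0.07 [219.26369786 298.40928159]
```

View pics/g2.png

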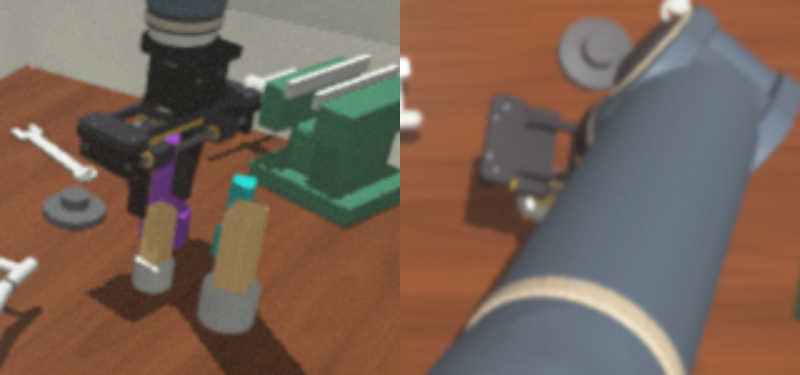

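Run:
```python
from h import *
s=env.state();R=s["tcp_rot"];p=s["eef_pos"]
for h in (.07,.10):
  for a in(-.0375,.0375):
    q=p+R[:,1]*.095+R[:,0]*a-R[:,2]*h
    print(h,a,np.round(q,3),"side g",((proj("side",q)-[340,60])*4).round(),"top g2",((proj("top",q)-[370,150])*2.5+[400,0]).round())
T=lambda u,v:cr(u-400,v,2.5,370,150);S=lambda u,v:cr(u,v,4,340,60)
for a,b in(((483,178),(128,190)),((540,187),(225,232)),((495,97),(215,165))):print(tri(T(*a),S(*b)))
```

```text
0.07 -0.0375 [ 0.515 -0.219  0.134] side g [112. 303.] top g2 [474. 114.]
0.07 0.0375 [ 0.442 -0.201  0.134] side g [195. 350.] top g2 [461. 193.]
0.1 -0.0375 [ 0.515 -0.219  0.164] side g [115. 260.] top g2 [481. 107.]
0.1 0.0375 [ 0.442 -0.201  0.164] side g [200. 307.] top g2 [467. 187.]
(array([ 0.45996119, -0.18640815,  0.23680603]), np.float64(0.05078614008956813))
(array([ 0.4466298 , -0.25233986,  0.19044964]), np.float64(0.02231504865677185))
(array([ 0.48197562, -0.22270939,  0.24074902]), np.float64(0.04799587614330295))
```

The fingers' tips look about 30 mm higher than the reported TCP (left tip at crop (222,345) against the expected (208,391)), so I'll lower in small steps and follow the tip pixel.

```bash
cat >> h.py <<'E'
def tips():
    g=cv2.cvtColor(viewer.snapshot('side'),cv2.COLOR_RGB2GRAY)
    for c in (391,393,395,397,410,412,414):
        col=g[100:175,c]; print(c,"".join("#" if v<45 else "+" if v<75 else "." for v in col))
E
python3 -c "
from h import *
tips()"
python3 -m pendant '[[[0,0,0.005,0,0,0,0.3],[0,0,0.01,0,0,0,0.3],[0,0,0.01,0,0,0,0.3]]]'
python3 -c "
from h import *
tips();print(env.state()['eef_pos'])"
```

```text
391 ...++#++...++++++++++####++++###++++..++++#++.........................+++++
393 ..+++++....+++...+#+++#########+#############+.............................
395 .++#++.....++++++++###########################+............................
397 +++#++...++++++++++#+..++++###################+............................
410 #######++#+.......++++++++++####+####++++++........++++++++++++++++++++++++
412 #########+...++.+++++#################+++++++...+++++++++++++++++++++++++++
414 ########++..+##++++##########+#########+..++....++++++++++++++#++++++++++++
clock: 3.5
eef_pos: [0.454, -0.302, 0.0516]
tcp_rot: [[-0.97, 0.242, -0.001], [0.242, 0.97, 0.001], [0.001, 0.001, -1.0]]
wrist_force: [0.7, 0.2, 1.0]
width: 0.649
grip_force: 0.0
391 ........++++..+++.+.+++++#+###++++###+++.++++++++.....................+++++
393 .......++++......+++.+++++#########+#############+.........................
395 ......++++.....+++++++++##########################+........................
397 ..++++#++++..+++++++++##++..++++##################++.......................
410 ###########+#+++....+++++++++#++##########+........++++++++++++++++++++++++
412 ############+++..++++++++##################++...+++++++++++++++++++++++++++
414 ###########+++..+###++++##+######++#+######+....+++++++++++++++++++++++++++
[ 0.45410735 -0.30224464  0.05185115]
```

```bash
python3 -m pendant '[[[0,-0.002,0.003,0,0,0,0],[0,-0.002,0.005,0,0,0,-0.15],[0,-0.002,0.005,0,0,0,-0.15],[0,-0.002,0.005,0,0,0,-0.15]]]'
python3 -c "
from h import *
tips();s=env.state();p=s['eef_pos'];print(p)
for k in (.018,.033):print(proj('side',p+s['tcp_rot'][:,1]*k))"
```

```text
clock: 3.95
eef_pos: [0.4539, -0.3045, 0.0472]
tcp_rot: [[-0.97, 0.243, -0.0], [0.243, 0.97, 0.0], [0.0, 0.0, -1.0]]
wrist_force: [0.3, -0.3, 0.0]
width: 0.442
grip_force: 0.0
391 .........++#+++++++.+++++++####++++##+..............................+++++++
393 ........+++++..++.++...+++############+...................................+
395 ........++++...+.+.++++++########################+.........................
397 ....+++++++....+++..+++++#++++++##################+........................
410 ###############++..++#++##++#########+####+.........+++++++++++++++++++++++
412 ###############+...###++++###+#####+#########+..+++++++++++++++++++++++++++
414 #############+++..+##++++#############++++++....+++++++++++++++++++++++++++
[ 0.45404196 -0.30446244  0.04732288]
[397.17553264 160.35843205]
[393.28042658 162.20573997]
```

```bash
python3 -c "
from h import *
cv2.imwrite('pics/g3.png',cv2.resize(viewer.snapshot('side')[105:185,370:450,::-1],None,fx=7.5,fy=7.5,interpolation=cv2.INTER_CUBIC))"
```

```text
(no output)
```

View pics/g3.png

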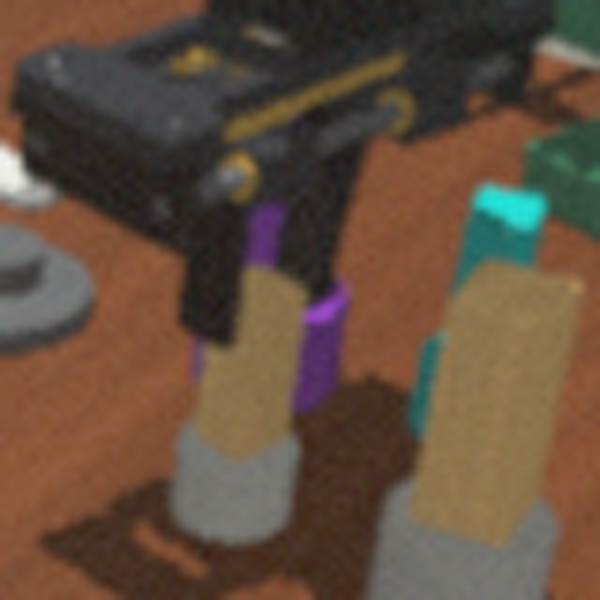

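The picture shows the left finger's tip at (210,338), in front of the handle's left edge, and the right finger behind the handle. So the fingers straddle the handle, but about 30 mm higher than reported. I'll lower a bit and close.

```bash
python3 -m pendant '[[[0,0,0.004,0,0,0,-0.15],[0,0,0.007,0,0,0,-0.15],[0,0,0.007,0,0,0,-0.15],[0,0,0.007,0,0,0,-0.5],[0,0,0.007,0,0,0,-0.8],[0,0,0.007,0,0,0,-1],[0,0,0.007,0,0,0,-1],[0,0,0.007,0,0,0,-1]]]' 60
python3 -c "
from h import *
tips();s=env.state();p=s['eef_pos'];print(p)
for k in (.018,.033):print(proj('side',p+s['tcp_rot'][:,1]*k))"
```

```text
clock: 4.85
eef_pos: [0.454, -0.3047, 0.0403]
tcp_rot: [[-0.97, 0.243, 0.0], [0.243, 0.97, -0.0], [-0.0, -0.0, -1.0]]
wrist_force: [1.2, -1.7, -1.6]
width: 0.293
grip_force: 59.6
391 ............++++..+++.++++++++####+++###+...........................+++++++
393 ...........++++...+++++..++##+##########++................................+
395 ..........++++...++.+++.+++############++....+++++.........................
397 ......++++++++..++++++.+++#++#+++++###############+........................
410 ################++++...+#####++#+#########+.......+++++++++++++++++++++++++
412 #################++..++##++#++#+###########+++..+++++++++++++++++++++++++++
414 ###############+++..+#++++++######+++++..+++....+++++++++++++++++++++++++++
[ 0.4540842  -0.30464531  0.04036049]
[396.92224009 162.46903403]
[393.04268415 164.32448877]
```

```bash
python3 -c "
from h import *
go([.454,-.304,.15],76);go([.459,.064,.15],3.7)"; python3 -m pendant '[[[0,0,-0.01,0,0,0,-1],[0,0,-0.04,0,0,0,-1],[0,0,-0.08,0,0,0,-1],[0,0,-0.11,0,0,0,-1],[0,0,-0.11,0,0,0,-1]]]'; python3 -c "
from h import *
go([.459,.064,.15],3.7)"
```

```text
shift [ 0.0002  0.0006 -0.1096] turn [-0.02  0.02 -0.04]
shift [ 0.0846  0.3588 -0.1098] turn [-0.000e+00  3.000e-02  7.226e+01]
clock: 5.4
eef_pos: [0.4563, -0.3061, 0.1547]
tcp_rot: [[-0.97, 0.243, 0.008], [0.243, 0.97, -0.003], [-0.008, -0.001, -1.0]]
wrist_force: [1.2, -0.6, -3.6]
width: 0.289
grip_force: 59.6
shift [0.0872 0.3597 0.0035] turn [ 0.24  0.45 72.26]
```

```bash
python3 -m pendant '[[[0.02,0.05,0,0,0,5,-1],[0.04,0.1,0,0,0,13,-1],[0.06,0.14,0,0,0,21,-1],[0.07,0.18,0,0,0,29,-1],[0.08,0.22,0,0,0,37,-1],[0.08,0.26,0,0,0,45,-1],[0.085,0.3,0,0,0,53,-1],[0.085,0.33,0,0,0,61,-1],[0.085,0.36,0,0,0,68,-1],[0.085,0.36,0,0,0,72.3,-1],[0.085,0.36,0,0,0,72.3,-1],[0.085,0.36,0,0,0,72.3,-1]]]'; python3 -c "
from h import *
a=viewer.snapshot('side')[120:270,210:370,::-1];b=viewer.snapshot('top')[130:280,220:380,::-1]
cv2.imwrite('pics/pre.png',np.hstack([cv2.resize(c,None,fx=2.5,fy=2.5,interpolation=cv2.INTER_CUBIC) for c in (a,b)]))
go([.459,.064,.088],3.7)"
```

```text
clock: 6.6
eef_pos: [0.4576, 0.0646, 0.1494]
tcp_rot: [[-0.066, 0.998, -0.002], [0.998, 0.066, -0.001], [-0.001, -0.003, -1.0]]
wrist_force: [0.4, -0.1, -3.8]
width: 0.291
grip_force: 59.6
shift [-0.0004  0.0009  0.0619] turn [-0.07  0.01 -0.03]
```

View pics/pre.png

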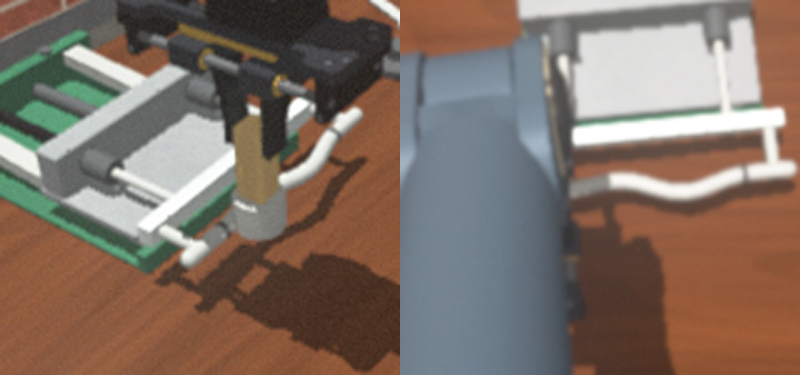

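The burnisher is held upright, with its roller at crop (260,215), in front of and above the bar's left part. The arm hides the left end in the top view.

```bash
python3 -c "
from h import *
p=env.state()['eef_pos'];q=p-[0,0,.0403]
for h in (0,.016,.032,.098): print(h,(proj('side',q+[0,0,h])-[210,120])*2.5)
"
python3 -m pendant '[[[0,0,0.02,0,0,0,-1],[0,0,0.05,0,0,0,-1],[0,0,0.062,0,0,0,-1],[0,0,0.062,0,0,0,-1],[0,0,0.062,0,0,0,-1],[0,0,0.062,0,0,0,-1]]]'
python3 - <<'E'
from h import *
s=env.state();print(s['eef_pos'],s['wrist_force'])
ys=np.array([135,105,90,75,60,45,30,15,0,-15,-30,-45,-60,-75,-90,-105,-135.])
xs=np.array([0,0,0,.9,3,4.7,4,.1,-6,-11.5,-13.8,-12,-7.6,-3.2,-.6,0,0])
from scipy.interpolate import PchipInterpolator
c=PchipInterpolator(ys[::-1],xs[::-1]);g=np.linspace(-135,135,2701)
for Y in range(110,-113,-4):
    m=abs(g-Y)<30; v=c(g[m])-np.sqrt(900-(g[m]-Y)**2);i=v.argmin();print(Y,round(v[i]+30,1),round(g[m][i]),end=" | ")
E
```

```text
0 [258.5792494  219.87371364]
0.016 [257.89371435 204.7788003 ]
0.032 [257.1895623  189.27108687]
0.098 [254.07104847 120.55629467]
clock: 7.3
eef_pos: [0.46, 0.0655, 0.0895]
tcp_rot: [[-0.064, 0.998, 0.002], [0.998, 0.064, 0.001], [0.001, 0.002, -1.0]]
wrist_force: [0.8, -0.4, -4.2]
width: 0.295
grip_force: 59.6
[0.46001394 0.06551118 0.08948933] [ 0.81142646 -0.42005818 -4.21578771]
110 0.0 110 | 106 0.0 106 | 102 0.0 102 | 98 0.0 98 | 94 0.0 94 | 90 0.0 90 | 86 0.1 87 | 82 0.3 84 | 78 0.5 80 | 74 0.9 77 | 70 1.2 73 | 66 1.8 70 | 62 2.4 67 | 58 3.0 62 | 54 3.5 58 | 50 4.1 54 | 46 4.6 48 | 42 4.7 41 | 38 4.5 36 | 34 4.2 32 | 30 3.4 21 | 26 2.1 17 | 22 0.7 11 | 18 -1.0 6 | 14 -2.7 2 | 10 -4.3 -1 | 6 -6.0 -6 | 2 -7.6 -9 | -2 -9.0 -11 | -6 -10.2 -14 | -10 -11.1 -16 | -14 -12.0 -20 | -18 -12.7 -23 | -22 -13.3 -26 | -26 -13.7 -28 | -30 -13.8 -30 | -34 -13.7 -32 | -38 -13.4 -35 | -42 -12.9 -38 | -46 -12.3 -41 | -50 -11.6 -45 | -54 -10.8 -47 | -58 -9.7 -50 | -62 -8.5 -53 | -66 -7.2 -57 | -70 -5.9 -61 | -74 -4.7 -65 | -78 -3.4 -69 | -82 -2.4 -76 | -86 -1.5 -80 | -90 -0.8 -86 | -94 -0.4 -92 | -98 -0.2 -97 | -102 -0.0 -101 | -106 0.0 -106 | -110 0.0 -110 |
```

```bash
python3 -m pendant '[[[0,0.005,0,0,0,0,-1],[0,0.01,0,0,0,0,-1],[0,0.015,0,0,0,0,-1],[0,0.02,0,0,0,0,-1],[0,0.025,0,0,0,0,-1],[0,0.03,0,0,0,0,-1],[0,0.035,0,0,0,0,-1],[0,0.04,0,0,0,0,-1],[0,0.045,0,0,0,0,-1],[0,0.05,0,0,0,0,-1],[0,0.05,0,0,0,0,-1]]]';  python3 - <<'E'
from h import *
cv2.imwrite("pics/c1.png",viewer.snapshot("top")[:,:,::-1])
s=env.state();d=s['eef_pos']-[.521,-.04,0];print("X",d[0]*.998+d[1]*.0645,"Y",-d[0]*.0645+d[1]*.998,s['wrist_force'],s['wrist_force'][:2]@[.998,.0645])
E
```

```text
clock: 8.4
eef_pos: [0.5085, 0.0686, 0.088]
tcp_rot: [[-0.064, 0.998, -0.001], [0.998, 0.064, -0.0], [-0.0, -0.001, -1.0]]
wrist_force: [-4.1, -0.5, -1.2]
width: 0.287
grip_force: 59.6
X -0.005872505093161737 Y 0.1091872490255278 [-5.00954518  0.0375141  -0.09473437] -4.9971064338343
```

```bash
cat >> h.py <<'E'
def track(img,box,z,h=62):
    "shift in mm along bar X (and Y) of the patch since top0.png"
    ref=cv2.imread("pics/top0.png");x0,y0,x1,y1=box;k=6
    up=lambda a:cv2.resize(a,None,fx=k,fy=k,interpolation=cv2.INTER_CUBIC)
    t=up(ref[y0:y1,x0:x1]);w=up(img[max(0,y0-h):y1+4,x0-4:x1+10])
    r=cv2.matchTemplate(w,t,cv2.TM_CCOEFF_NORMED);_,v,_,m=cv2.minMaxLoc(r)
    dx,dy=m[0]/k-4,m[1]/k-(y0-max(0,y0-h));c=np.array([(x0+x1)/2,(y0+y1)/2])
    d=onz("top",*(c+[dx,dy]),z)-onz("top",*c,z)
    return round((d[0]*.998+d[1]*.0645)*1e3,1),round((-d[0]*.0645+d[1]*.998)*1e3,1),round(v,2)
def rep(n):
    img=viewer.snapshot("top")[:,:,::-1].copy();cv2.imwrite(f"pics/{n}.png",img);st(img)
def st(img):
    s=env.state();d=s['eef_pos']-[.521,-.04,0];X=d[0]*.998+d[1]*.0645;Y=-d[0]*.0645+d[1]*.998;f=s['wrist_force']
    sl=track(img,(338,130,360,152),.065);ba=track(img,(364,174,382,208),.065)
    print("t",s["clock"],"X %.1f Y %.1f z %.1f Fx %.2f Fy %.2f"%(X*1e3,Y*1e3,s['eef_pos'][2]*1e3,f[0]*.998+f[1]*.0645,-f[0]*.0645+f[1]*.998),"slide",sl,"bar",ba,"q",round(ba[0]-sl[0],1))
E
python3 -c "
from h import *
st(cv2.imread('pics/top0.png'));st(cv2.imread('pics/c1.png'))"
```

```text
t 8.45 X -5.9 Y 109.2 z 88.0 Fx -5.00 Fy 0.36 slide (np.float64(0.0), np.float64(0.0), 1.0) bar (np.float64(0.0), np.float64(0.0), 1.0) q 0.0
t 8.45 X -5.9 Y 109.2 z 88.0 Fx -5.00 Fy 0.36 slide (np.float64(0.0), np.float64(0.0), 1.0) bar (np.float64(23.4), np.float64(-0.0), 1.0) q 23.4
```

```bash
python3 -m pendant '[[[0,0.006,0,0,0,0,-1],[0,0.012,0,0,0,0,-1],[0,0.018,0,0,0,0,-1],[0,0.023,0,0,0,0,-1],[0,0.027,0,0,0,0,-1],[0,0.029,0,0,0,0,-1],[0,0.030,0,0,0,0,-1]]]' | grep force;  python3 -c "
from h import *
rep('c2')"
```

```text
wrist_force: [-10.0, -0.8, 3.1]
grip_force: 59.7
t 9.2 X 21.4 Y 109.2 z 87.7 Fx -9.26 Fy -0.03 slide (np.float64(2.8), np.float64(0.1), 1.0) bar (np.float64(49.8), np.float64(0.0), 0.98) q 47.0
```

```bash
python3 -m pendant '[[[-0.003,0.002,-0.0005,0,0,0,-1],[-0.007,0.0035,-0.001,0,0,0,-1],[-0.011,0.0045,-0.001,0,0,0,-1],[-0.015,0.0055,-0.0015,0,0,0,-1],[-0.019,0.0065,-0.0015,0,0,0,-1]]]' | grep force;  python3 -c "
from h import *
rep('c3')"
```

```text
wrist_force: [-10.2, 5.5, -2.5]
grip_force: 59.9
t 9.75 X 25.8 Y 93.1 z 87.8 Fx -9.75 Fy 3.91 slide (np.float64(5.9), np.float64(-0.2), 0.99) bar (np.float64(53.7), np.float64(-0.1), 0.98) q 47.8
```

```bash
python3 -m pendant '[[[-0.004,0.0016,0,0,0,0,-1],[-0.008,0.0031,0,0,0,0,-1],[-0.012,0.004,-0.0005,0,0,0,-1],[-0.016,0.0048,-0.0005,0,0,0,-1],[-0.02,0.0058,-0.0005,0,0,0,-1],[-0.024,0.0068,-0.001,0,0,0,-1],[-0.028,0.008,-0.001,0,0,0,-1],[-0.032,0.0092,-0.001,0,0,0,-1],[-0.036,0.0103,-0.001,0,0,0,-1],[-0.04,0.0114,-0.001,0,0,0,-1]]]' | grep force;  python3 -c "
from h import *
rep('c4')"
```

```text
wrist_force: [-9.6, 4.0, -3.4]
grip_force: 59.9
t 10.8 X 37.2 Y 52.1 z 88.7 Fx -8.27 Fy 1.39 slide (np.float64(13.7), np.float64(0.2), 0.99) bar (np.float64(61.7), np.float64(-0.2), 0.98) q 48.0
```

```bash
python3 -m pendant '[[[-0.004,0.0022,0,0,0,0,-1],[-0.008,0.0043,0,0,0,0,-1],[-0.012,0.005,-0.0005,0,0,0,-1],[-0.016,0.0055,-0.0005,0,0,0,-1],[-0.02,0.0057,-0.0005,0,0,0,-1],[-0.024,0.0055,-0.0005,0,0,0,-1]]]' | grep force;  python3 -c "
from h import *
rep('c5')"
```

```text
wrist_force: [-10.6, 8.4, -1.9]
grip_force: 60.0
t 11.45 X 42.5 Y 30.5 z 89.1 Fx -9.46 Fy 7.52 slide (np.float64(18.8), np.float64(0.0), 0.99) bar (np.float64(66.1), np.float64(-0.3), 0.98) q 47.3
```

```bash
python3 -m pendant '[[[-0.004,0.001,0,0,0,0,-1],[-0.008,0.0016,0,0,0,0,-1],[-0.012,0.0015,-0.0005,0,0,0,-1],[-0.016,0.0007,-0.0005,0,0,0,-1]]]' | grep force;  python3 -c "
from h import *
rep('c6')"
```

```text
wrist_force: [-9.4, 8.3, -5.0]
grip_force: 59.9
t 11.9 X 42.9 Y 14.8 z 89.2 Fx -9.31 Fy 7.41 slide (np.float64(20.7), np.float64(0.2), 0.7) bar (np.float64(66.1), np.float64(-0.3), 0.99) q 45.4
```

```bash
python3 -m pendant '[[[0,0.0045,0,0,0,0,-1],[0,0.006,0,0,0,0,-1]]]' | grep force;  python3 -c "
from h import *
rep('c7')
b=viewer.snapshot('side')[:,:,::-1].copy();cv2.imwrite('pics/s7.png',b);a=cv2.imread('pics/c7.png')
A=cv2.resize(a[100:220,260:400],None,fx=3,fy=3,interpolation=cv2.INTER_CUBIC);B=cv2.resize(b[90:210,220:346],None,fx=3,fy=3,interpolation=cv2.INTER_CUBIC)
cv2.imwrite('pics/v7.png',np.hstack([A,B]))"
```

```text
wrist_force: [-9.9, 6.2, -2.8]
grip_force: 60.0
t 12.15 X 49.5 Y 15.0 z 89.4 Fx -8.69 Fy 6.91 slide (np.float64(22.0), np.float64(0.1), 0.77) bar (np.float64(72.3), np.float64(-0.3), 0.98) q 50.3
```

View pics/v7.png

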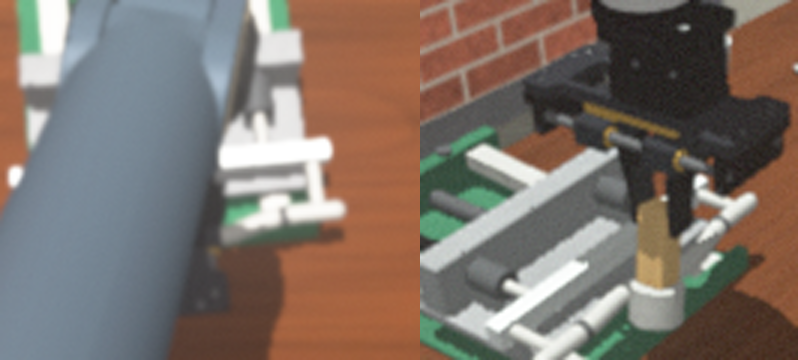

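Run:
```python
from h import *
s=env.state();p=s['eef_pos'];print(p,s['tcp_rot'].round(3).tolist())
for h in(-.0403,-.0243,-.0083,.0577):
    u=proj('side',p+[0,0,h]);print(h,u,(u-[220,90])*3+[420,0])
print("roller seen at",onz('side',220+236/3,90+308/3,.065), "TCP",p)
for n in ('c4','c5','c6','c7'):
    im=cv2.imread(f'pics/{n}.png');print(n,[track(im,b,.065) for b in((349,116,368,142),(351,122,366,134),(338,130,360,152),(342,132,354,150))],track(im,(368,190,382,206),.062))
```

```text
[ 0.56928002 -0.02189206  0.08943299] [[-0.067, 0.998, -0.013], [0.998, 0.067, 0.006], [0.006, -0.013, -1.0]]
-0.0403 [302.56940284 191.09445749] [667.70820851 303.28337248]
-0.0243 [302.21758977 185.85239029] [666.65276932 287.55717088]
-0.0083 [301.85782664 180.49080445] [665.57347991 271.47241334]
0.0577 [300.28375811 157.0196634 ] [660.85127433 201.05899019]
roller seen at [0.55796727 0.00341029 0.065     ] TCP [ 0.56928002 -0.02189206  0.08943299]
c4 [(np.float64(13.9), np.float64(-0.3), 0.99), (np.float64(14.4), np.float64(-0.4), 1.0), (np.float64(13.7), np.float64(0.2), 0.99), (np.float64(13.7), np.float64(-0.3), 0.98)] (np.float64(61.4), np.float64(-0.3), 1.0)
c5 [(np.float64(19.0), np.float64(-0.1), 1.0), (np.float64(19.0), np.float64(-0.5), 1.0), (np.float64(18.8), np.float64(0.0), 0.99), (np.float64(18.8), np.float64(0.0), 0.98)] (np.float64(66.3), np.float64(-0.0), 1.0)
c6 [(np.float64(21.8), np.float64(-0.4), 0.99), (np.float64(22.3), np.float64(-0.5), 1.0), (np.float64(20.7), np.float64(0.2), 0.7), (np.float64(21.5), np.float64(-0.7), 0.86)] (np.float64(65.8), np.float64(-0.4), 0.99)
c7 [(np.float64(23.7), np.float64(-0.2), 1.0), (np.float64(23.7), np.float64(-0.2), 1.0), (np.float64(22.0), np.float64(0.1), 0.77), (np.float64(23.3), np.float64(-0.5), 0.9)] (np.float64(72.0), np.float64(-0.3), 0.99)
```

The last picture shows that the roller lags the hand: it sits at Y≈+41 while the TCP is at Y≈+15, so the handle has turned about the finger axis under friction. The springs are still in by about 48.5 mm. I'll turn the finger axis towards the resultant force while holding the roller in place, then go on.

```bash
cat >> h.py <<'E'
def st(img):
    s=env.state();d=s['eef_pos']-[.521,-.04,0];X=d[0]*.998+d[1]*.0645;Y=-d[0]*.0645+d[1]*.998;f=s['wrist_force']
    print("t",round(s["clock"],2),"X %.1f Y %.1f z %.1f Fx %.2f Fy %.2f Fz %.2f"%(X*1e3,Y*1e3,s['eef_pos'][2]*1e3,f[0]*.998+f[1]*.0645,-f[0]*.0645+f[1]*.998,f[2]))
    for n,a,b in(("R",(349,116,368,142),(366,188,382,207)),("L",(262,120,278,142),(262,198,278,214))):
        sl=track(img,a,.065);ba=track(img,b,.063,70);print(n,"slide %.1f %.1f %.2f"%sl,"bar %.1f %.1f %.2f"%ba,"q %.1f"%(ba[0]-sl[0]))
E
python3 -m pendant '[[[0,-0.0008,0,0,0,6.4,-1],[0,-0.0026,0,0,0,12.8,-1],[0.0008,-0.0045,0,0,0,19.2,-1]]]' | grep force;  python3 -c "
from h import *
rep('c8')"
```

```text
wrist_force: [-10.0, 7.8, -2.6]
grip_force: 60.2
t 12.55 X 44.6 Y 17.0 z 89.4 Fx -9.48 Fy 8.61 Fz -2.20
R slide 26.5 -0.1 1.00 bar 72.8 -0.4 0.99 q 46.3
L slide 26.5 0.3 1.00 bar 172.3 -8.5 0.53 q 145.8
```

```bash
python3 -m pendant '[[[0.0009,0.0005,0,0,0,6.4,-1],[0.002,0,0,0,0,12.8,-1]]]' | grep force;  python3 -c "
from h import *
rep('c9');print(env.state()['tcp_rot'].round(3).tolist())"
```

```text
wrist_force: [-11.8, 7.3, -2.8]
grip_force: 60.3
t 12.8 X 45.4 Y 19.0 z 89.4 Fx -9.93 Fy 8.20 Fz -2.52
R slide 27.9 -0.3 0.99 bar 76.8 -0.5 0.99 q 48.9
L slide 28.8 0.5 0.99 bar 126.1 -26.1 0.49 q 97.3
[[0.477, 0.879, -0.014], [0.879, -0.477, 0.007], [-0.0, -0.015, -1.0]]
```

```bash
python3 -m pendant '[[[-0.0018,0.0028,0,0,0,0,-1],[-0.0036,0.0056,-0.0005,0,0,0,-1],[-0.0059,0.0076,-0.0005,0,0,0,-1],[-0.0084,0.0092,-0.0005,0,0,0,-1]]]' | grep force;  python3 -c "
from h import *
rep('c10')"
```

```text
wrist_force: [-11.6, 10.9, -4.1]
grip_force: 60.5
t 13.25 X 47.8 Y 8.6 z 89.3 Fx -9.83 Fy 11.28 Fz -3.36
R slide 32.2 -3.8 0.80 bar 82.2 -0.3 0.99 q 50.0
L slide 32.5 0.2 1.00 bar 174.0 -10.0 0.53 q 141.5
```

```bash
python3 -m pendant '[[[-0.0027,0.0013,0,0,0,0,-1],[-0.0055,0.0025,-0.0005,0,0,0,-1],[-0.0082,0.0038,-0.0005,0,0,0,-1],[-0.011,0.005,-0.0005,0,0,0,-1]]]' | grep force;  python3 -c "
from h import *
rep('c11')"
```

```text
wrist_force: [-10.7, 14.8, -3.3]
grip_force: 60.5
t 13.7 X 46.2 Y -1.7 z 89.6 Fx -10.71 Fy 12.20 Fz -3.59
R slide 36.3 -4.8 0.61 bar 84.4 -0.6 0.99 q 48.1
L slide 35.8 0.4 1.00 bar 138.6 -4.4 0.72 q 102.8
```

```bash
python3 -m pendant '[[[-0.0024,0.0018,0,0,0,0,-1],[-0.0048,0.0037,-0.0005,0,0,0,-1],[-0.0075,0.0049,-0.0005,0,0,0,-1],[-0.0103,0.0062,-0.0005,0,0,0,-1]]]' | grep force;  python3 -c "
from h import *
rep('c12')"
```

```text
wrist_force: [-11.3, 13.8, -3.8]
grip_force: 60.5
t 14.15 X 45.9 Y -14.3 z 90.1 Fx -10.41 Fy 12.25 Fz -3.54
R slide 7.4 9.5 0.52 bar 88.8 -1.1 0.99 q 81.4
L slide 40.1 0.6 1.00 bar 142.8 -7.7 0.77 q 102.7
```

```bash
python3 -m pendant '[[[-0.0028,0.0021,0,0,0,0,-1],[-0.0057,0.0041,0,0,0,0,-1],[-0.0087,0.0059,0,0,0,0,-1],[-0.0117,0.0077,0,0,0,0,-1],[-0.0146,0.0097,0,0,0,0,-1]]]' | grep force;  python3 -c "
from h import *
rep('c13')"
```

```text
wrist_force: [-11.1, 8.4, -3.9]
grip_force: 60.3
t 14.7 X 46.4 Y -35.0 z 90.2 Fx -10.85 Fy 7.75 Fz -4.01
R slide -9.7 -23.1 0.66 bar 94.0 -2.2 0.82 q 103.7
L slide 44.3 0.7 1.00 bar 94.3 0.4 0.96 q 50.0
```

```bash
python3 -m pendant '[[[-0.0032,0.0024,0,0,0,0,-1],[-0.0065,0.0047,0,0,0,0,-1],[-0.0095,0.0073,-0.0005,0,0,0,-1],[-0.0125,0.0101,-0.0005,0,0,0,-1],[-0.0154,0.0131,-0.0005,0,0,0,-1]]]' | grep force;  python3 -c "
from h import *
rep('c14')"
```

```text
wrist_force: [-11.1, 4.8, -4.9]
grip_force: 60.2
t 15.25 X 49.9 Y -58.3 z 91.1 Fx -9.65 Fy 3.68 Fz -4.39
R slide -11.3 -2.1 0.55 bar 183.8 -38.7 0.55 q 195.1
L slide 49.4 0.3 1.00 bar 97.9 0.6 0.98 q 48.5
```

```bash
python3 -m pendant '[[[-0.0022,0.004,0,0,0,0,-1],[-0.0044,0.008,0,0,0,0,-1],[-0.007,0.0115,-0.0005,0,0,0,-1],[-0.0094,0.0151,-0.0005,0,0,0,-1]]]' | grep force;  python3 -c "
from h import *
rep('c15')"
```

```text
wrist_force: [-11.3, 2.7, -5.4]
grip_force: 60.1
t 15.7 X 57.9 Y -75.6 z 91.6 Fx -9.30 Fy 0.68 Fz -4.41
R slide -3.9 -25.6 0.54 bar 98.5 -2.3 0.59 q 102.4
L slide 52.8 0.5 1.00 bar 101.4 0.3 0.98 q 48.6
```

```bash
python3 -m pendant '[[[-0.002,0.0044,0,0,0,0,-1],[-0.0038,0.009,0,0,0,0,-1],[-0.0061,0.0128,-0.0005,0,0,0,-1],[-0.0083,0.0167,-0.0005,0,0,0,-1]]]' | grep force;  python3 -c "
from h import *
rep('c16')"
```

```text
wrist_force: [-9.9, 2.6, -4.9]
grip_force: 60.1
t 16.15 X 67.6 Y -91.6 z 92.0 Fx -10.29 Fy 0.37 Fz -4.32
R slide 90.0 -4.1 0.60 bar 74.8 -11.7 0.58 q -15.2
L slide 57.0 0.2 1.00 bar 106.8 0.4 0.96 q 49.8
```

```bash
python3 -m pendant '[[[-0.0023,0.0039,0,0,0,0,-1],[-0.0047,0.0077,0,0,0,0,-1],[-0.007,0.0113,-0.0005,0,0,0,-1],[-0.0096,0.0147,-0.0005,0,0,0,-1],[-0.0124,0.0179,-0.0005,0,0,0,-1]]]' | grep force;  python3 -c "
from h import *
rep('c17')
cv2.imwrite('pics/s17.png',viewer.snapshot('side')[:,:,::-1])"
```

```text
wrist_force: [-11.2, 4.8, -4.2]
grip_force: 60.2
t 16.7 X 75.9 Y -109.8 z 92.2 Fx -9.78 Fy 3.69 Fz -3.14
R slide 66.3 2.7 0.53 bar 81.9 -29.7 0.59 q 15.6
L slide 61.7 0.3 1.00 bar 112.1 0.4 0.97 q 50.4
```

```bash
python3 -m pendant '[[[-0.0027,0.0031,0,0,0,0,-1],[-0.0056,0.0062,0,0,0,0,-1],[-0.0085,0.009,-0.0005,0,0,0,-1],[-0.0114,0.0119,-0.0005,0,0,0,-1],[-0.0143,0.0148,-0.0005,0,0,0,-1]]]' | grep force;  python3 -c "
from h import *
rep('c18')
b=viewer.snapshot('side');cv2.imwrite('pics/s18.png',b[:,:,::-1])
# expected roller pixel for several lag offsets, and wooden-handle centroid
s=env.state();p=s['eef_pos']
hsv=cv2.cvtColor(b,cv2.COLOR_RGB2HSV);u=proj('side',p).astype(int);print('tcp px',u)
x0,y0=u[0]-35,u[1]-40
for y in range(y0,y0+80,3): print(y,' '.join('%3d/%2d'%(hsv[y,x,1],hsv[y,x,2]//10) for x in range(x0,x0+66,5)))
"
```

```text
wrist_force: [-10.6, 6.3, -4.5]
grip_force: 60.2
t 17.3 X 80.9 Y -128.8 z 92.5 Fx -9.87 Fy 3.17 Fz -4.36
R slide 67.0 -0.1 0.78 bar 101.0 -8.6 0.56 q 34.0
L slide 67.4 0.4 1.00 bar 117.0 0.5 0.97 q 49.6
tcp px [325 146]
106   6/ 8  15/ 8   5/18   7/14 108/10   7/ 7 111/ 8  16/ 7  13/ 7  30/ 5  28/ 5  26/ 5  28/ 5 124/10
109   9/ 8  29/ 9   8/12   7/15   3/14  13/ 6  16/ 6  17/ 7   7/ 6   5/ 5  31/ 4  20/ 5  10/ 5 136/ 9
112  30/ 9  30/ 9  46/12  11/14  10/14  29/ 5  90/13  27/ 5  14/ 5  39/ 5  42/ 4  49/ 4  43/ 4  11/18
115  31/ 9 123/12 114/13   5/14   5/14   7/10  63/10  59/ 4  50/ 4  34/ 4  56/ 4  49/ 4  18/ 6   4/24
118 139/13 148/13 130/13   7/14   5/14   5/14  34/ 5  33/ 4  34/ 5  34/ 4  65/ 4  62/ 4  70/ 4  18/15
121 143/14 141/13 139/14   2/13   7/14   9/14  33/ 4  42/ 5  47/ 4  74/ 4  47/ 4  82/ 5 129/10 158/14
124 135/13 144/14 141/13   2/14   9/14   4/13  20/ 5  55/ 4  43/ 4 128/ 9 150/14 144/14 149/14 160/13
127 154/13 141/13 138/13  11/14   5/14   7/13  96/10  53/ 4  57/ 4 148/14 142/13 149/13 149/14 151/14
130 136/13 140/13 144/14  29/14   5/14   7/13 111/13  55/ 4  41/
[... 1173 characters left out ...]
8/15   5/23  58/ 8 140/14 142/13  96/12  87/ 8 120/ 7 119/ 7 114/ 7 128/ 7 134/ 7 121/ 7
169   6/17   5/23   8/16   4/23 118/11 143/13 122/ 6 101/ 7 105/ 7 128/ 7 117/ 7 116/ 7 126/ 7 123/ 7
172   4/24   8/18  10/18   8/23  14/12  35/ 8 107/ 7  67/ 7 131/ 7 121/ 7 111/ 7 139/ 7 127/ 7 138/ 7
175   8/16  22/10   9/13  10/12   8/21   5/23  40/ 8  79/ 8 111/ 7 107/ 8 119/ 7 117/ 7 143/ 6 129/ 7
178  49/ 8  96/12 103/14  10/13  17/15   4/23 108/15  60/ 7 110/ 7 121/ 7 122/ 7 155/ 6 138/ 7 129/ 7
181  81/10 103/15 105/15  71/ 7  24/13 102/15  68/ 7  53/ 7 119/ 7 121/ 7 101/ 7 134/ 7 124/ 7 129/ 7
184 107/16 107/15 107/15  56/ 7 110/16  96/10  69/ 7 143/14 116/ 7 118/ 8 131/ 7 126/ 7 135/ 7 129/ 7
```

```bash
python3 -c "
from h import *
for z in (.065,.07):
    r=onz('side',319,158.5,z)-[.521,-.04,0];print((r[0]*.998+r[1]*.0645)*1e3,(-r[0]*.0645+r[1]*.998)*1e3)
print('right band px',proj('side',np.array([.521,-.04,.067])+np.array([.998,.0645,0])*.117+np.array([.0645,-.998,0])*.09), 'end',proj('side',np.array([.521,-.04,.067])+np.array([.998,.0645,0])*.117+np.array([.0645,-.998,0])*.135))
"
```

```text
88.33571749652134 -107.9047535599406
83.57315706569469 -101.57051347020817
right band px [306.44690066 157.63414242] end [316.36299763 150.40571392]
```

```bash
python3 -m pendant '[[[-0.016,-0.025,0,0,0,0,-1],[-0.037,-0.059,0,0,0,0,-1],[-0.059,-0.093,0,0,0,0,-1],[-0.08,-0.127,0,0,0,0,-1],[-0.096,-0.152,0,0,0,0,-1],[-0.101,-0.161,0,0,0,0,-1],[-0.101,-0.161,0,0,0,0,-1]]]'
cat >> h.py <<'E'
def tilt(n):
    "handle axis seen from the side: wood-coloured pixels near the TCP"
    b=viewer.snapshot('side');cv2.imwrite(f"pics/{n}.png",b[:,:,::-1]);p=env.state()['eef_pos'];u=proj('side',p).astype(int)
    hsv=cv2.cvtColor(cv2.GaussianBlur(b,(3,3),0),cv2.COLOR_RGB2HSV);m=((hsv[:,:,1]>85)&(hsv[:,:,1]<124)&(hsv[:,:,2]>115)).astype(np.uint8)
    w=np.zeros_like(m);w[u[1]-35:u[1]+45,u[0]-40:u[0]+40]=1
    k,l,s,c=cv2.connectedComponentsWithStats(cv2.morphologyEx(m*w,cv2.MORPH_OPEN,np.ones((3,3),np.uint8)))
    i=1+s[1:,4].argmax();ys,xs=np.nonzero(l==i);print("tcp px",u,"blob",s[i],c[i])
    d=cv2.fitLine(np.c_[xs,ys].astype(np.float32),cv2.DIST_L2,0,.01,.01).ravel();v=proj('side',p)-proj('side',p+[0,0,.06])
    print("axis deg",np.degrees(np.arctan(d[0]/d[1])),"vertical deg",np.degrees(np.arctan(v[0]/v[1])))
    for y in range(s[i,1],s[i,1]+s[i,3],3): r=xs[ys==y];print(y,r.min(),r.max(),end=" | ")
E
python3 -c "
from h import *
rep('d1');tilt('sd1')"
```

```text
clock: 18.05
eef_pos: [0.427, -0.1796, 0.0963]
tcp_rot: [[0.476, 0.88, 0.003], [0.88, -0.476, -0.0], [0.001, 0.003, -1.0]]
wrist_force: [0.7, -0.1, -4.1]
width: 0.295
grip_force: 59.6
t 18.1 X -101.1 Y -133.3 z 96.5 Fx -0.20 Fy -1.51 Fz -3.62
R slide 59.3 -0.9 0.99 bar 57.8 -0.6 0.99 q -1.5
L slide 60.3 0.4 1.00 bar 57.8 0.5 0.99 q -2.5
tcp px [387 166] blob [378 145  15  28 275] [384.82909091 160.20363636]
axis deg -0.3886011 vertical deg -6.222398621913661
145 385 388 | 148 383 388 | 151 381 388 | 154 381 388 | 157 380 387 | 160 379 392 | 163 379 391 | 166 378 391 | 169 379 390 | 172 385 388 |
```

```bash
cat >> h.py <<'E'
def roller(n,dz=.024):
    b=cv2.imread(f"pics/{n}.png");p=env.state()['eef_pos'];u=proj('side',p-[0,0,dz])
    hsv=cv2.cvtColor(cv2.GaussianBlur(b,(3,3),0),cv2.COLOR_BGR2HSV);m=((hsv[:,:,1]<45)&(hsv[:,:,2]>90)).astype(np.uint8)
    w=np.zeros_like(m);x,y=u.astype(int);w[y-14:y+34,x-34:x+34]=1
    k,l,s,c=cv2.connectedComponentsWithStats(m*w)
    for i in range(1,k):
        if s[i,4]>60: print("roller blob",s[i],c[i].round(1),"upright expected",u.round(1))
E
python3 -c "
from h import *
roller('sd1')
b=cv2.imread('pics/sd1.png')
for y in range(140,196,3): print(y,' '.join('%02x%02x%02x'%tuple(b[y,x,::-1]) for x in range(366,404,3)))"
```

```text
roller blob [372 169  19  18 239] [380.7 178.2] upright expected [386.4 174.2]
140 4f4e4e 646967 5c5a5b 545553 797c7b 64554f 312e2c 362f2e 2e2c25 2e2721 2e2521 2f2a29 3c3734
143 5b5b5a 4b4a4a 444544 6d6f6f 757778 5e605e 332c26 35302e 2e2521 282120 2d2521 2d2420 393733
146 7f7c7e 7b7f7d 777977 7d7d7c 777a7a 403d38 88704a 896f4c 4b3e2d 2d2525 28201c 2f2623 31252c
149 4f504e 585a57 565657 494845 4a4243 5b4735 7f6945 86704a 362f26 291f1c 29241f 4c3056 613a76
152 85553d 5f4333 6b4636 895536 8f593c 836643 836a45 8b754f 322820 241c1a 29221d 543062 613671
155 805039 87553c 8a563c 865238 875437 816b47 816a46 8c744d 312422 29211c 2b251e 5e3770 5c316f
158 89573b 885337 88543b 87563a 8f5940 846e4c 846d4c 8a734c 564734 70593c 835437 663b56 603472
161 8c5841 88563b 8b583e 8d5536 986c46 af8f5d 897049 8c754e 8d754e 846341 7e4e36 7f5137 865537
164 8a5539 8d5c41 905b3d 8f583b af8b5c b19260 a5875a 8a714e 87724a 7e4f37 7e4c33 82543a 835233
167 8b5439 905a3b 8c5638 9c715a b09160 b19160 977e53 89714b 876e49 7e4f36 814f33 875137 87573c
170 925c3c 8f5b3e 8f5639 e5e7e3 b6ab99 b79662 917751 846c46 806242 825133 88533a 89583e 87543c
173 90593b 8b5737 8b583f 9a9995 dee1d8 d0cab9 b9b1a2 7b6f5f 777671 875436 88563d 825237 805031
176 976243 8f5a3b 8e7065 a1a09b 9a9b94 9e9d97 8d8d89 757770 74716a 895032 805337 804f35 845137
179 68412c 50322a 87887f a3a39e 9b9c96 969892 878681 777672 655d58 7f4d36 7f5137 86523a 875437
182 7e4c34 473224 6d665d 9c9d98 a09f99 93938c 808179 777470 614234 482c23 744c30 845037 825031
185 7f5137 845139 5e3728 644b3e 8a8982 909088 80807a 6c645e 4a2e23 473022 473226 493324 432c1d
188 87563b 835238 89553d 493024 4a3022 4b3423 422c1e 482f24 473025 483024 463125 473224 422e20
191 87553c 855638 865234 503727 43281b 412d1f 473223 482f22 452e20 472b21 42281c 483024 492e20
194 825134 88573b 8a5537 804f39 472e23 472d21 482f23 482e25 452f1f 4b3429 4b3025 482f25 4a3327
```

```bash
python3 -m pendant '[[[0,0,0,0,-5,0,-1],[0,0,0,0,-10,0,-1],[0,0,0,0,-10,0,-1],[0,0,0,0,-10,0,-1]]]' | head -3; python3 -c "
from h import *
tilt('sd2');roller('sd2')
b=cv2.imread('pics/sd2.png')
for y in range(140,196,3): print(y,' '.join('%02x%02x%02x'%tuple(b[y,x,::-1]) for x in range(369,407,3)))"
```

```text
clock: 18.55
eef_pos: [0.4284, -0.1786, 0.0958]
tcp_rot: [[0.465, 0.881, -0.081], [0.868, -0.472, -0.153], [-0.173, 0.001, -0.985]]
tcp px [387 166] blob [378 147  13  27 245] [383.18367347 162.30204082]
axis deg 10.14487 vertical deg -6.303646199458212
147 381 383 | 150 379 384 | 153 379 384 | 156 379 384 | 159 378 385 | 162 378 390 | 165 378 390 | 168 378 390 | 171 378 390 | roller blob [374 171  18  17 212] [382.4 179.8] upright expected [387.  174.7]
140 656565 5f5c5d 535451 302b2a 745e38 4c4845 403e3a 312c2a 362c2f 2f2825 2b201f 252020 2a201f
143 4c4b4a 4b4745 6b6d6f 2c2725 2d2b25 2a2828 3a3936 281e20 2b2421 2e2628 2b2321 261d19 2b2422
146 787b7c 777a7a 7c7d7b 362e2f 504031 5f5238 251f1c 261d1c 383830 281f1b 272221 2c2523 2a2224
149 5c5c5c 565754 444343 574838 836b49 7c6744 292122 29201f 2f2c28 2c2523 312329 4f335d 603771
152 654636 684437 8a583a 75583d 806a48 8d754e 2a2420 2a241d 2b2222 512e60 592d6d 5d3772 5c356d
155 875739 89563a 875836 866545 826c49 8d734d 2e2924 2a231f 2b2220 5f3264 5a316f 5a296e 5e3770
158 8a583d 8b573a 8a5538 876b4c 81694b 8c734e 27211e 372a24 5f3b29 8453
[... 463 characters left out ...]
 88543b 895439 804d35 805135 885135
176 8c5738 865439 6f6c6c 7b7b76 7a7a76 7a7675 777673 777972 89573b 7e5031 7b4c33 8a5438 895737
179 4f3525 44291a 72716a 7a7975 7d7b74 7a7873 7c7875 75746e 804e35 815235 89573b 855437 8b5437
182 493026 473022 6e6c6b 777670 7a7875 7e7c76 7b7874 777671 824d32 885238 875536 89573b 854f30
185 633e29 87553c 806756 777670 7e7b77 797975 7b7a73 6b5d56 885339 855238 875439 845135 804d33
188 5a3b2b 865439 6c432a 53382b 513c32 4e3d31 453125 46321f 593926 87563a 825034 824e31 865539
191 4c3326 463024 473122 4b2f23 452d22 4a3127 462c21 493424 442d1c 4c3225 875136 865334 855134
194 482c1e 4e3428 493125 462e21 452e1f 462e23 442d21 463123 472d1f 4d3526 46291a 804e30 835234
```

```bash
python3 -m pendant '[[[0.0035,0,0.0197,0,1,0,-1],[0.0057,0,0.0325,0,2,0,-1],[0.0069,0,0.0394,0,2,0,-1],[0.0069,0,0.0394,0,2,0,-1]]]'; python3 -c "
from h import *
print(env.state()['wrist_force'])"
```

```text
clock: 19.0
eef_pos: [0.4259, -0.1801, 0.0554]
tcp_rot: [[0.472, 0.879, -0.067], [0.87, -0.477, -0.122], [-0.139, -0.001, -0.99]]
wrist_force: [-0.1, -0.1, -3.9]
width: 0.293
grip_force: 59.6
[-0.08381263 -0.12629445 -3.88060607]
```

```bash
python3 -m pendant '[[[0.0005,0,0.003,0,0,0,-1],[0.0007,0,0.004,0,0,0,-1],[0.0007,0,0.004,0,0,0,-1]]]'|head -5; python3 -c "
from h import *
s=env.state();print(s['wrist_force'],s['moment'],s['eef_pos']);tilt('sd3');roller('sd3')"
```

```text
clock: 19.3
eef_pos: [0.4272, -0.1789, 0.052]
tcp_rot: [[0.47, 0.88, -0.065], [0.872, -0.474, -0.122], [-0.139, 0.0, -0.99]]
wrist_force: [0.5, -0.8, -3.8]
width: 0.29
[ 0.51051981 -0.79336047 -3.8211188 ] [ 0.10960549 -0.05720623  0.01178971] [ 0.42717893 -0.1789354   0.05198316]
tcp px [386 181] blob [377 163  13  26 227] [382.33480176 177.40088106]
axis deg 6.146402 vertical deg -6.30902528982179
163 380 383 | 166 379 383 | 169 379 384 | 172 378 384 | 175 378 385 | 178 378 389 | 181 377 389 | 184 377 388 | 187 379 387 | roller blob [373 186  18  16 210] [381.2 194.1] upright expected [385.5 188.9]
```

```bash
python3 -m pendant '[[[0.0004,0,0.003,0,0,0,-1],[0.0008,0,0.006,0,0,0,-1],[0.0008,0,0.006,0,0,0,-1]]]'|grep -E "pos|wrist"; python3 -m pendant '[[[0.0002,0,0.0015,0,0,0,-1],[0.0004,0,0.003,0,0,0,-1],[0.0004,0,0.003,0,0,0,-1]]]'|grep -E "pos|wrist"
```

```text
eef_pos: [0.4264, -0.1788, 0.0453]
wrist_force: [0.1, 1.3, -3.2]
eef_pos: [0.4266, -0.179, 0.0425]
wrist_force: [-0.1, 0.4, -4.1]
```

```bash
python3 -m pendant '[[[0.0002,0,0.0015,0,0,0,-1],[0.0002,0,0.0015,0,0,0,-1]]]'|grep -E "pos|wrist"; python3 -m pendant '[[[0.0002,0,0.0015,0,0,0,-1],[0.0002,0,0.0015,0,0,0,-1]]]'|grep -E "pos|wrist";python3 -m pendant '[[[0.0002,0,0.0015,0,0,0,-1],[0.0002,0,0.0015,0,0,0,-1]]]'|grep -E "pos|wrist"
```

```text
eef_pos: [0.4271, -0.179, 0.042]
wrist_force: [-2.5, 2.0, 7.9]
eef_pos: [0.4274, -0.179, 0.0419]
wrist_force: [-6.0, 5.8, 23.8]
eef_pos: [0.4277, -0.179, 0.0417]
wrist_force: [-8.0, 7.5, 41.1]
```

```bash
python3 -m pendant '[[[-0.0004,0,-0.0028,0,0,0,-1],[-0.0004,0,-0.0028,0,0,0,-1]]]'|grep -E "pos|wrist"; python3 -c "
from h import *
tilt('sd4');roller('sd4')"
```

```text
eef_pos: [0.4277, -0.1792, 0.042]
wrist_force: [-2.3, 2.6, 11.3]
tcp px [385 184] blob [376 166  13  26 226] [381.65486726 180.47345133]
axis deg 7.3447523 vertical deg -6.295083851487492
166 380 383 | 169 378 383 | 172 378 383 | 175 378 383 | 178 377 384 | 181 377 388 | 184 376 388 | 187 376 388 | 190 379 387 | roller blob [373 188  18  17 206] [380.9 196.9] upright expected [385.  191.9]
```

```bash
python3 -m pendant '[[[-0.0002,0,-0.0012,0,0,0,-1],[-0.0002,0,-0.0012,0,0,0,-0.4],[-0.0002,0,-0.0012,0,0,0,-0.2],[-0.0002,0,-0.0012,0,0,0,0],[-0.0002,0,-0.0012,0,0,0,0.2],[-0.0002,0,-0.0012,0,0,0,0.3],[-0.0002,0,-0.0012,0,0,0,0.3],[-0.0002,0,-0.0012,0,0,0,0.3],[-0.0002,0,-0.0012,0,0,0,0.3]]]'|grep -E "pos|wrist|width|grip"; python3 -c "
from h import *
tilt('sd5');roller('sd5')"
```

```text
eef_pos: [0.4268, -0.1792, 0.0422]
wrist_force: [0.2, -0.4, 0.4]
width: 0.643
grip_force: 0.0
tcp px [386 184] blob [376 167  13  26 274] [382.         179.96715328]
axis deg -0.05372376 vertical deg -6.334449652324638
167 381 386 | 170 378 386 | 173 377 386 | 176 377 387 | 179 377 387 | 182 377 388 | 185 376 388 | 188 376 388 | 191 378 386 | roller blob [373 189  17  17 201] [380.6 197.8] upright expected [385.3 192. ]
```

Released and standing. Now I withdraw along the fingers and check.

```bash
python3 -m pendant '[[[0,0,-0.02,0,0,0,0.3],[0,0,-0.05,0,0,0,0.3],[0,0,-0.09,0,0,0,0.3],[0,0,-0.14,0,0,0,0.3],[0,0,-0.18,0,0,0,0.3],[0,0,-0.18,0,0,0,0.3],[0,0,-0.18,0,0,0,0.3],[0,0,-0.18,0,0,0,0.3],[0,0,-0.18,0,0,0,0.3],[0,0,-0.18,0,0,0,0.3]]]'|grep -E "clock|pos|wrist"; python3 -c "
from h import *
rep('e1')
b=viewer.snapshot('side');cv2.imwrite('pics/e1s.png',b[:,:,::-1])
hsv=cv2.cvtColor(cv2.GaussianBlur(b,(3,3),0),cv2.COLOR_RGB2HSV)
for nm,m in(('wood',(hsv[:,:,1]>85)&(hsv[:,:,1]<124)&(hsv[:,:,2]>115)),('steel',(hsv[:,:,1]<45)&(hsv[:,:,2]>90))):
    w=np.zeros(m.shape,np.uint8);w[150:215,355:415]=1
    k,l,s,c=cv2.connectedComponentsWithStats(m.astype(np.uint8)*w)
    for i in range(1,k):
        if s[i,4]>50:print(nm,s[i],c[i].round(1))
r=onz('side',381,199,.016);print(r,[proj('side',[r[0],r[1],h]).round(1) for h in(0,.032,.065,.098)])
for y in range(158,210,3): print(y,' '.join('%02x%02x%02x'%tuple(b[y,x]) for x in range(366,402,3)))"
```

```text
clock: 22.75
eef_pos: [0.4378, -0.1572, 0.2195]
wrist_force: [0.9, 0.2, -0.6]
t 22.8 X -90.4 Y -111.6 z 219.6 Fx 0.39 Fy 0.34 Fz -0.27
R slide 1.3 3.3 0.66 bar 133.9 -36.5 0.70 q 132.6
L slide 0.0 0.0 1.00 bar 0.0 0.0 1.00 q 0.0
wood [376 166  14  27 307] [382.5 179.3]
steel [373 189  17  17 203] [380.6 197.7]
[ 0.42138883 -0.15027355  0.016     ] [array([380.5, 203.9]), array([381.5, 194. ]), array([382.6, 183.3]), array([383.8, 172.1])]
158 87553c 86543b 855437 87563c 895740 875237 89563b 8c553a 8b5638 7c4d34 804c32 683f53
161 8b583f 855435 89563e 8e593d 8a563f 8b573b 925b3f 8b563a 835239 7f4d35 7f4c38 7d4b33
164 845136 88543c 90593a 895137 8f5a3c 8c583b 8b573c 7e4e35 835139 7f4e37 7c4d32 825035
167 8c563c 8e5c3a 8a5538 91593f 896542 866c4a 8b754c 83643d 7e4f37 7e5039 804f34 865539
170 915b3d 8a563b 90563d 8d5737 816849 856d4b 866f4d 87704c 856343 85553d 855234 87553c
173 8d5a3d 8d593a 8a5736 865236 7f6846 856d4b 89714b 856e49 856445 86573a 895438 7f5034
176 8e5838 8d583b 87563b 754a33 806948 846d4a 856f49 876d49 886042 845237 7f5135 7c4d35
179 6b4830 50362b 472f24 4e3b2b 7c6846 87
[... 226 characters left out ...]
 462f26 462b1e 473023 7c7160 7d6544 8c754f 846e49 886f4c 452f22 593529 824f37 7f5238
191 4a332a 452e23 4f3d35 75736f 7f6a52 8d734c 856f4a 7f6c50 645d57 4b3224 472f23 734a34
194 633d2c 4a3025 57453e 74726e 757470 757069 75726e 7b7975 594d44 412d1d 4b2f23 493128
197 4b2f28 4c3327 57504a 74726d 74736f 787875 74756e 777570 503e34 4c3529 442b1d 472d22
200 4b3429 432b1f 534841 73736f 757571 7a7873 79766e 767370 4b3226 472e22 452b20 432a20
203 784d36 4c3227 422e22 6b6761 797874 777774 72706a 68605b 462f24 443021 472e22 493126
206 85513a 865439 462e21 472a1d 462c22 4d362d 4b3328 482e22 492f25 472d20 4a3226 4b3020
209 845434 815032 875537 78492d 472e22 483125 462e20 462d22 472d22 4b3323 4e3326 473123
```

```bash
python3 -c "
from plant import env
print(env.close_job())"
```

```text
the job is handed in; nothing more can be done
None
```

The bar is burnished from left of the left band to about Y = -107 mm, past the right band, the burnisher stands upright on the bench in front of the fixture, and the job was handed in at about 23 s. During the run the springs read 44–50 mm in at each check, but the 44 mm low came where the handle turned in the grip and the roller stuck briefly in the hollow, so a brief dip nearer 43 mm between checks can't be ruled out.

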